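# Fit the fume-extraction spigot and lock it with the push-pull interlock knob

## Task

Fit the loose hose spigot to the fume-extraction box: first pull the box's black interlock knob out to its detent, to draw its bolt off the seat, then turn the spigot so that its four flange holes match the four studs and lower it on, still held, until the flange lies flush on the seat. Let go of it and push the knob fully home again, so that its bolt locks over the flange. Leave the other things on the bench where they are.

Things in the scene. Friction and masses are not known exactly. Their poses are not given: they have to be found in the camera images.
- box: White steel box fixed on the bench, 250 x 190 mm, deck 55 mm high; origin on the bench under its middle, x from the knob end to the seat end, z up. On the deck: a square dark seat 20 mm high with four studs, and an aluminium switch housing at x = -68 to -27 mm, 50 mm wide (feet 86 mm), top 107 mm above the bench. A duct elbow, 53 mm high, leaves the far end, to x = +180 mm.
- seat (a point): Centre of the top face of the square seat (134 x 134 mm), 75 mm above the bench; axes as the box. Four upright steel studs at x = +-45 mm, y = +-45 mm from here: 10 mm thick, 20 mm high above the seat, the top 6 mm tapered to 5 mm; a 50 mm duct mouth in the middle. The spigot's flange must lie flat on this face.
- knob_back (a point): Middle of the back face of the knob's black mushroom head (56 mm across, 18 mm thick, from here towards -x of the box; back flat to 40 mm across, then bevelled), 90.5 mm above the bench, 35.5 above the deck; moves with the knob, axes as the box. A bare 14 mm stem leads to the housing: 30 mm long with the knob in, 60 out, free all round, so fingers can hook the head from behind.
- knob (a joint): Travel of the push-pull knob in m along -x of the box: 0 = fully in, 0.030 = fully out at its detent. An over-centre spring in the housing resists with up to about 8 N (rubbing included) before mid travel (0.015); past it the knob snaps on to the nearer end and is held there.
- bolt_end (a point): Free end of the knob's round 14 mm steel bolt, on its axis, which lies along the box's x over the middle of the box, 15.5 mm above the seat face. Moves with the knob. Knob in: it reaches 13 mm over the flange's place (52 mm from the seat's centre), so the flange cannot go down; knob out: it is clear, inside the housing. It passes 2.5 mm over a seated flange.
- collar (a point): Centre of the loose aluminium spigot (about 0.4 kg, 90 mm high): on its tube's axis, 45 mm above its underside, z up. Square flange 130 x 130 x 6 mm with four 13 mm holes at x = +-45 mm, y = +-45 mm; on it an upright tube 50 mm across, 3 mm wall, to be gripped from above by its upper half. Fits the studs in any quarter turn. Starts flange down on the bench.
- iron_stand: Soldering-iron stand with its iron, base 110 x 85 mm, about 150 mm high; origin under its base; bystander.
- solder_reel: Metal reel standing on end, 68 mm across, 60 mm high; origin under its base; bystander.
- side_cutters: Side cutters with orange handles lying flat, 130 mm long; origin on the bench near their middle; bystander.

How it is judged:
By the outcome, as a careful person would: the job done as asked, in the order asked, and still so for the second after the job is handed in, with the robot touching nothing.
It also fails if it takes over 58 s, if anything falls off the work surface, if the arm or the gripper's body presses on something with over 40 N, if the wrist force passes 120 N, or if a joint passes its speed limit or range.

## Robot

A 6-joint arm with a two-finger parallel gripper is mounted at the origin on the work surface. World frame = base frame: x ahead of the robot, y to its left, z up, the work surface at z = 0. Lengths are in m, angles in rad, forces in N, time in s.
With the tool pointing down it reaches from about 0.225 to 0.875 m from the base axis. Payload 3.4 kg.
Tool frame: the origin (TCP) lies between the finger pads; the fingertips stand 14 mm ahead of it and the grasp point (between the pads) lies 5 mm behind it; z points along the fingers, y is the direction in which the jaws open and shut (so a half turn about z gives the same grasp; the last joint's range is limited). The gripper opens to 85 mm and grips with 20 to 120 N. Pads are 22 mm wide; open, the fingers measure 114 mm over their backs; the gripper's body (76 mm by 85 mm) begins 54 mm behind the grasp point. The pads swing forward as they close: fully open they stand 13 mm farther back than shut.
Start: joints at [-1.383, 0.276, 1.505, -0, 1.361, -0.121], TCP at [0.175, -0.548, 0.245] pointing down, gripper open.
Joint ranges: [-2.89, 2.89], [-0.75, 2.08], [0.22, 2.7], [-1.18, 4.32], [0.11, 2.71], [-2.7, 2.7]. Speed limits (rad/s): [2.57, 2.57, 3.14, 3.14, 3.14, 3.14].

## Interface

Orientations are given as a unit quaternion [w, x, y, z].
In Python, from rig import manip, get_image, job gives the robot as it stands. The module is installed in compiled form; this text tells all that it offers.
- The arm moves only by the tool step_arm, never from a script. Its argument "moves" is one flat list of numbers, 5 for each row, row after row: the shift along the tool's x, y, z as a fraction of full scale, then the turn about the tool's z as a fraction of full scale, then the gripper's target within -1 to 1 (shut at 1, half-way at 0, fully open at -1). In form: [dx, dy, dz, twist, hand, dx, dy, dz, twist, hand, ...]. A call has 1 to 5 rows; each row is the pose to reach, as a shift and turn from the pose commanded when the call began, along the tool's axes at that moment, turning the shorter way round; what a row does not reach only later rows make up. Full scale, the value 1, is 500 mm for a shift and pi rad for a turn. A row lasts 1/10 s, in which the tool goes at most 50 mm and 8.59 degrees, less where a joint would pass 70% of its speed; a pose out of reach is approached as far as the arm can. A call with a number of a shift or a turn outside -1 to 1 is refused whole. A call with a gripper value outside its range is refused whole. The fingers move at their own pace and stop on an object; "force" is the grip in N (left out, the last holds). Time passes only in rows, so rows that repeat a pose let the fingers close. It gives the time, the measured TCP pose, the force and the opening at its end, in the units of the state.
- manip.get_state(): the state, without advancing time (a new reading comes with each control period).
- get_image(name): name is "scene" or "top"; returns a dict with "frame" (384x512x3 uint8, blue, green, red), "fx", "fy", "cx", "cy" (pixels), "k1" (the pictures are not rectified: a ray, as slopes to the right and down, at radius r is drawn at 1 + k1 r^2 times it, then the intrinsics apply), "rvec" (rotation vector, rad) and "tvec" (3), from world to camera coordinates, as OpenCV has them. Camera axes: x right, y down, z forward; pixel columns grow to the right and rows downward; lengths in m; the calibration is good to about 2 mm. A picture is of the moment at which its call begins. There is no depth.
- job.sign_off(): hands the job in, once; it reports no verdict.
The state is a dict: "clock": time; "qpos": joint angles; "qd": joint speeds; "effort": joint torques, N m; "position": TCP position; "ee_rot": TCP orientation; "contact_force": force on the tool from outside, world axes, zero at the start; "moment": the same for the moment, N m; "width": finger opening in m.
Only numpy, scipy, OpenCV 4.12 (cv2) and the standard library are available. Lean on these libraries where they do the work, as an engineer would, in place of code of your own. Each camera call takes 0.05 s, during which the arm holds its last target. There are 200 camera calls.

## Working session

There is one attempt and no reset: what is moved stays moved. The work goes in short steps, Python scripts to look and compute and a tool call to move; the robot and the scene stay as the last step left them, time stands still between calls to the robot, and variables do not carry over. Pictures are saved under pics/ and viewed, about 8 in all and at most 12, crops included, and the job is handed in when it is done.

Besides the shell and the picture viewer there is one more tool, called after "Call:" in YAML: its name, and indented under it one key for each argument. step_arm: Moves the arm, as the interface text tells. Its arguments: {"type":"object","properties":{"moves":{"type":"array","items":{"type":"number","minimum":-1,"maximum":1}},"force":{"type":"number"}},"required":["moves"]}

```bash
mkdir -p pics
cat > h.py <<'E'
import cv2,numpy as np
from rig import manip,get_image,job
def grab(n,f,crop=None,s=1):
    d=get_image(n); im=d["frame"]
    if crop: x0,y0,x1,y1=crop; im=im[y0:y1,x0:x1]
    if s!=1: im=cv2.resize(im,None,fx=s,fy=s,interpolation=cv2.INTER_CUBIC)
    cv2.imwrite("pics/"+f,im); return d
def ray(d,u,v):
    a=np.array([(u-d["cx"])/d["fx"],(v-d["cy"])/d["fy"]]); b=a.copy()
    for _ in range(30): b=a/(1+d["k1"]*(b@b))
    R=cv2.Rodrigues(np.array(d["rvec"],float))[0]; t=np.array(d["tvec"],float).ravel()
    return -R.T@t, R.T@np.array([b[0],b[1],1])
def at(d,u,v,z):
    o,r=ray(d,u,v); return o+r*(z-o[2])/r[2]
def proj(d,p):
    R=cv2.Rodrigues(np.array(d["rvec"],float))[0]; c=R@np.array(p)+np.array(d["tvec"],float).ravel()
    b=c[:2]/c[2]; b=b*(1+d["k1"]*(b@b)); return np.array([b[0]*d["fx"]+d["cx"],b[1]*d["fy"]+d["cy"]])
E
python3 - <<'E'
from h import *
for n in("scene","top"):
    d=grab(n,n+"1.png",None,1.5); print(n,d["fx"],d["k1"],ray(d,256,192))
print(manip.get_state())
E
```

```text
scene 482.3615659593435 0.05310098324278592 (array([ 1.31200212, -0.78166383,  0.92208733]), array([-0.56786778,  0.54687353, -0.61538409]))
top 430.77032308856525 -0.12831427308013127 (array([ 0.37797944, -0.02247023,  1.36817698]), array([ 0.10092835,  0.03262726, -0.99448427]))
{'clock': 0.1, 'qpos': array([-1.38300817e+00,  2.76497571e-01,  1.50599561e+00, -1.51715886e-05,
        1.36070335e+00, -1.21020363e-01]), 'qd': array([ 8.04439055e-04, -9.42227331e-05, -4.45365581e-03,  1.69661086e-03,
        1.10540106e-03,  1.07962743e-03]), 'effort': array([ 1.52396195e-03, -4.17701375e+01, -2.46404064e+01, -1.72638161e-04,
        5.74317004e-03, -1.76023526e-06]), 'position': array([ 0.17465073, -0.54736441,  0.24455004]), 'ee_rot': array([-8.01246490e-04,  9.88102764e-01,  1.53792995e-01, -3.41805315e-05]), 'contact_force': array([0.37186435, 0.54402276, 0.19356426]), 'moment': array([ 0.00729084, -0.04343319,  0.05585388]), 'width': 0.0854580447082279}
```

View pics/top1.png

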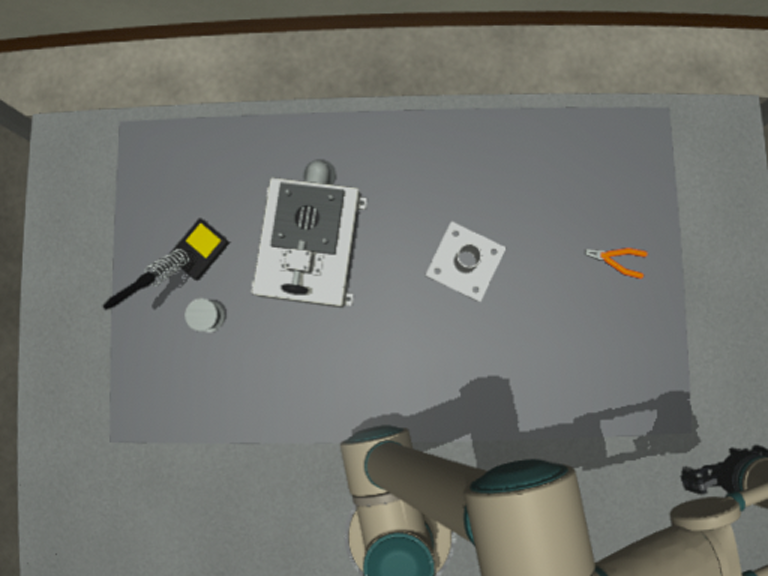

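View pics/scene1.png

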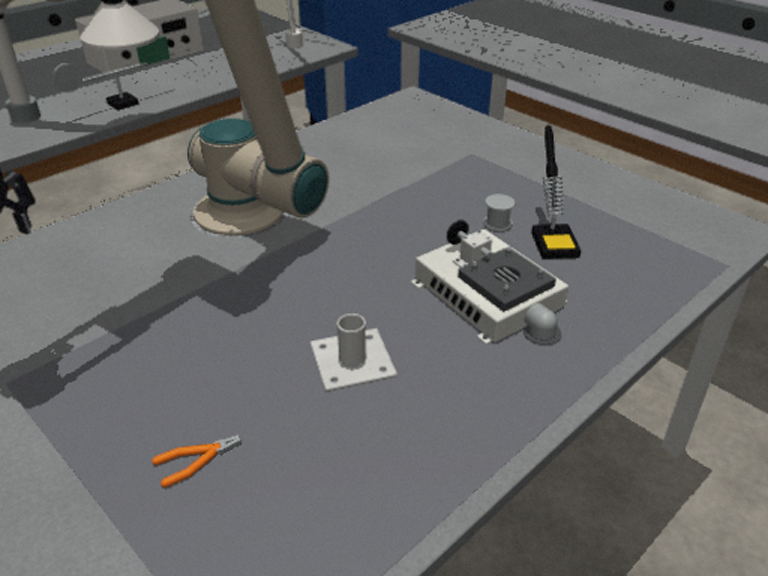

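Top view: box knob at about (295,290)/1.5, seat at (307,215)/1.5, spigot at (467,260)/1.5; knob faces the robot. An enlarged crop will give the measurements.

Run:
```python
from h import *
grab("top","top2.png",(160,98,345,210),4.3)
```

```text
(no output)
```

View pics/top2.png

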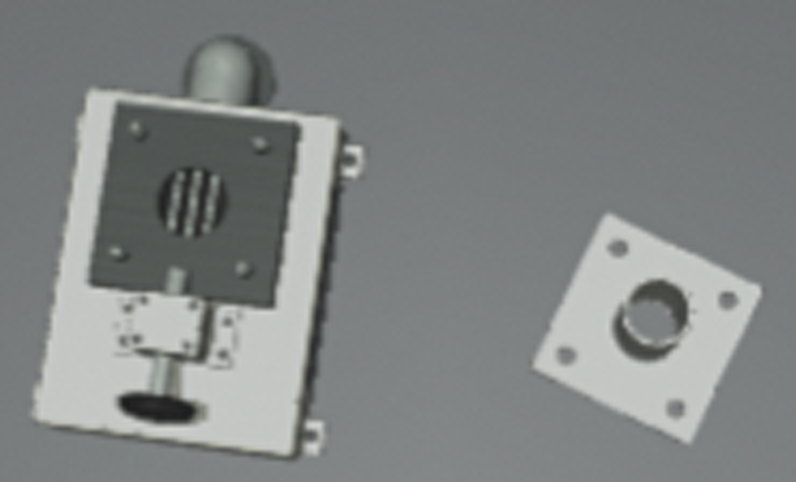

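```bash
cat > m.py <<'E'
from h import *
d=get_image("top")
def S(pts,z,name):
    P=np.array([at(d,160+u/4.3-.37,98+v/4.3-.37,z)[:2] for u,v in pts]); c=P.mean(0)
    print(name,c.round(4),"sides",np.linalg.norm(P-np.roll(P,-1,0),axis=1).round(4),"dirs",np.degrees([np.arctan2(*(P[(i+1)%4]-P[i])[::-1]) for i in range(4)]).round(1)); return P
S([(116,102),(300,124),(273,306),(90,285)],.075,"seat")
S([(137,129),(262,145),(244,269),(118,253)],.093,"studs")
S([(92,90),(344,120),(297,457),(36,417)],.055,"deck")
S([(608,214),(761,291),(690,443),(533,367)],.006,"flange")
S([(618,247),(728,300),(676,408),(566,355)],.006,"holes")
print("tube",at(d,160+655/4.3,98+312/4.3,.09))
print("knob",at(d,160+158/4.3,98+401/4.3,.1185))
E
python3 m.py
```

```text
seat [0.6579 0.175 ] sides [0.1351 0.1334 0.1325 0.135 ] dirs [-98.6 171.2  82.1  -7.7]
studs [0.6576 0.1753] sides [0.0904 0.0897 0.0903 0.0903] dirs [-99.1 171.5  81.3  -8.4]
deck [0.614  0.1802] sides [0.1878 0.2479 0.1914 0.2441] dirs [-98.6 171.5  80.3  -9.3]
flange [ 0.5704 -0.1522] sides [0.1276 0.1258 0.1286 0.1284] dirs [-118.4  153.1   62.8  -27.3]
holes [ 0.5712 -0.1515] sides [0.0908 0.09   0.0901 0.0903] dirs [-117.4  152.6   62.8  -27. ]
tube [ 0.56871477 -0.15047541  0.09      ]
knob [0.51058203 0.19257771 0.1185    ]
```

```bash
cat > go.py <<'E'
import sys
from h import *
from scipy.spatial.transform import Rotation as Ro
s=manip.get_state(); w,x,y,z=s["ee_rot"]; R=Ro.from_quat([x,y,z,w]).as_matrix()
print("t",round(s["clock"],2),"pos",s["position"].round(4),"yaw",round(np.degrees(np.arctan2(R[1,0],R[0,0])),2),"tilt",R[:,2].round(4),"F",s["contact_force"].round(1),"M",s["moment"].round(2),"w",round(s["width"],4))
if len(sys.argv)>4:
    T=np.array([float(a) for a in sys.argv[1:4]]); yaw=np.degrees(np.arctan2(R[1,0],R[0,0]))
    print("shift",(R.T@(T-s["position"])/.5).round(4),"twist",round(-(float(sys.argv[4])-yaw)/180,4))
E
python3 go.py .5321 .1942 .22 -8.6
```

```text
t 0.2 pos [ 0.1747 -0.5475  0.2448] yaw 17.69 tilt [-2.0e-04  1.1e-03 -1.0e+00] F [-0.  -0.2 -0.5] M [ 0.05 -0.07 -0.03] w 0.0855
shift [ 1.1318 -1.196   0.051 ] twist 0.1461
```

Call:
step_arm:
  moves: [0.566, -0.598, 0.02, 0.146, 0.3, 0.566, -0.598, 0.02, 0.146, 0.3, 0.566, -0.598, 0.02, 0.146, 0.3, 0.566, -0.598, 0.02, 0.146, 0.3, 0.566, -0.598, 0.02, 0.146, 0.3]
  force: 30

```text
clock: 0.7
position: [0.2834, -0.3215, 0.2391]
ee_rot: [-0.0, 0.997, -0.075, 0.0]
contact_force: [0.5, 0.2, -0.0]
width: 0.03
```

```bash
python3 go.py .5321 .1942 .22 -8.6
```

```text
t 0.7 pos [ 0.2834 -0.3215  0.2391] yaw -8.66 tilt [ 4.e-04  1.e-04 -1.e+00] F [ 0.5  0.2 -0. ] M [-0.02  0.   -0.04] w 0.03
shift [ 0.3366 -1.0944  0.0384] twist -0.0003
```

Call:
step_arm:
  moves: [0.3, -1, 0.03, 0, 0.3, 0.3, -1, 0.03, 0, 0.3, 0.3, -1, 0.03, 0, 0.3, 0.3, -1, 0.03, 0, 0.3, 0.3, -1, 0.03, 0, 0.3]

```text
clock: 1.2
position: [0.3901, -0.0955, 0.2322]
ee_rot: [0.0, 0.997, -0.075, 0.0]
contact_force: [1.3, -0.2, 0.2]
width: 0.0297
```

```bash
python3 go.py .5321 .1942 .22 -8.6
```

```text
t 1.2 pos [ 0.3901 -0.0955  0.2322] yaw -8.6 tilt [ 9.e-04 -6.e-04 -1.e+00] F [ 1.3 -0.2  0.2] M [-0.06 -0.04 -0.09] w 0.0297
shift [ 0.1941 -0.6153  0.0244] twist -0.0
```

Call:
step_arm:
  moves: [0.194, -0.615, 0.024, 0, 0.3, 0.194, -0.615, 0.024, 0, 0.3, 0.194, -0.615, 0.024, 0, 0.3, 0.194, -0.615, 0.024, 0, 0.3, 0.194, -0.615, 0.024, 0, 0.3]

```text
clock: 1.7
position: [0.5, 0.1291, 0.2227]
ee_rot: [0.0, 0.997, -0.075, 0.0]
contact_force: [0.5, -1.2, 0.7]
width: 0.03
```

Call:
step_arm:
  moves: [0.03, -0.1, 0, 0, 0.3, 0.03, -0.1, 0, 0, 0.3, 0.03, -0.1, 0, 0, 0.3]

```text
clock: 2.0
position: [0.5217, 0.1751, 0.222]
ee_rot: [0.0, 0.997, -0.074, -0.001]
contact_force: [-0.6, -0.4, 0.2]
width: 0.0299
```

```bash
python3 go.py .5321 .1942 .19 -8.6
python3 - <<'E'
from h import *
d=grab("scene","s2.png",(250,100,400,230),5); T=(.5321,.1942)
for p in[(.5173,.1964,.0905),(.5321,.1942,.0905),(.6577,.1752,.075)]: print(p,(proj(d,p)-[250,100])*5)
E
```

```text
t 2.0 pos [0.5217 0.1751 0.222 ] yaw -8.44 tilt [-1.5e-03 -9.0e-04 -1.0e+00] F [-0.6 -0.4  0.2] M [ 0.   -0.02 -0.05] w 0.0299
shift [ 0.015  -0.0409  0.064 ] twist 0.0009
(0.5173, 0.1964, 0.0905) [276.49567759 276.22414327]
(0.5321, 0.1942, 0.0905) [292.17197047 287.16376547]
(0.6577, 0.1752, 0.075) [431.0367158  407.62893427]
```

View pics/s2.png

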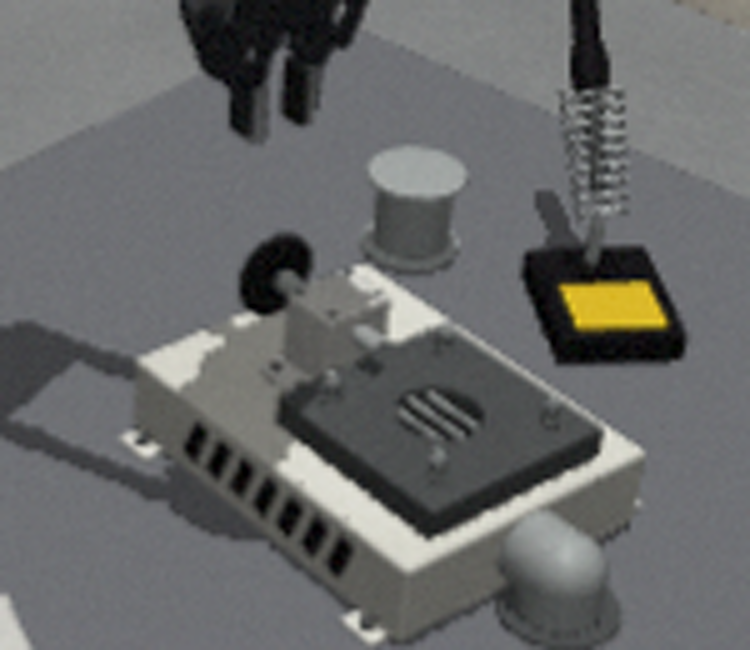

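Scene crop: head back at ≈(277,274) as predicted (276,276); seat mouth at ≈(441,414), predicted (431,408) — cross-check.

Run:
```python
from h import *
d=get_image("scene")
f=lambda u,v,z:at(d,250+u/5-.4,100+v/5-.4,z)[:2].round(4)
print("mouth",f(441,414,.075))
P=np.array([f(*p,.095) for p in[(328,375),(443,338),(551,407),(437,453)]]);print(P,P.mean(0))
P=np.array([f(*p,.075) for p in[(282,407),(445,327),(603,435),(432,533)]]);print(P,P.mean(0), np.linalg.norm(P-np.roll(P,1,0),axis=1))
print("head",f(277,274,.0905))
```

```text
mouth [0.6636 0.1752]
[[0.6093 0.1352]
 [0.6324 0.2132]
 [0.7184 0.2032]
 [0.7002 0.1222]] [0.665075 0.16845 ]
[[0.5945 0.1134]
 [0.6094 0.2475]
 [0.7411 0.2264]
 [0.7285 0.0853]] [0.668375 0.16815 ] [0.13691461 0.13492524 0.13337953 0.14166146]
head [0.5135 0.1993]
```

Call:
step_arm:
  moves: [0.015, -0.041, 0.14, 0.001, 0.3, 0.015, -0.041, 0.14, 0.001, 0.3, 0.015, -0.041, 0.14, 0.001, 0.3, 0.015, -0.041, 0.14, 0.001, 0.3]

```text
clock: 2.5
position: [0.5322, 0.1919, 0.1533]
ee_rot: [0.0, 0.997, -0.077, -0.0]
contact_force: [0.0, -0.8, 0.5]
width: 0.0299
```

```bash
python3 go.py .5321 .1942 .094 -8.6
python3 - <<'E'
from h import *
a=get_image("scene")["frame"][125:200,290:345]
b=get_image("top")["frame"][140:215,160:235]
cv2.imwrite("pics/c3.png",np.hstack([cv2.resize(i,None,fx=k,fy=k,interpolation=3) for i,k in((a,6),(b,6))])[:450])
E
```

```text
t 2.5 pos [0.5322 0.1919 0.1533] yaw -8.85 tilt [-3.e-04 -6.e-04 -1.e+00] F [ 0.  -0.8  0.5] M [ 0.02 -0.03  0.03] w 0.0299
shift [-0.0009 -0.0045  0.1186] twist -0.0014
```

View pics/c3.png

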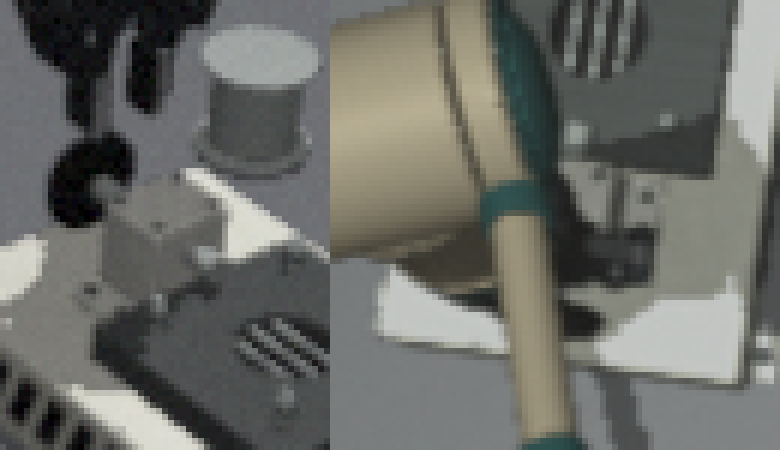

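Run:
```python
from h import *
d=get_image("scene"); y=np.array([-.1495,-.9888,0])
for k in(-.025,-.015,0,.015,.025): print(k,((proj(d,np.array([.5322,.1919,.139])+k*y)-[290,125])*6).round(0))
for p in[(.5321,.1942,.0905),(.545,.192,.107),(.5173,.1964,.0905)]:print(p,((proj(d,p)-[290,125])*6).round(0))
```

```text
-0.025 [152. 101.]
-0.015 [137. 107.]
0 [114. 116.]
0.015 [ 91. 126.]
0.025 [ 76. 132.]
(0.5321, 0.1942, 0.0905) [111. 195.]
(0.545, 0.192, 0.107) [129. 179.]
(0.5173, 0.1964, 0.0905) [ 92. 181.]
```

Run:
```python
from h import *
d=get_image("scene"); f=lambda u,v,z:at(d,290+u/6-.4,125+v/6-.4,z)[:2].round(4)
print(f(103,205,.107),f(178,178,.107),f(90,180,.0905))
t=get_image("top"); g=lambda u,v,z:at(t,160+u/4.3-.4,98+v/4.3-.4,z)[:2].round(4)
print("top housing",g(132,350,.107),g(202,358,.107),"headrim front/back",g(158,391,.115), "mouth",g(192,202,.075))
```

```text
[0.5488 0.1658] [0.5591 0.2117] [0.5134 0.1976]
top housing [0.5489 0.2139] [0.5422 0.1651] headrim front/back [0.5191 0.1944] mouth [0.6591 0.1768]
```

Call:
step_arm:
  moves: [0.001, -0.0045, 0.04, -0.0014, 0.3, 0.001, -0.0045, 0.08, -0.0014, 0.3, 0.001, -0.0045, 0.1, -0.0014, 0.3, 0.001, -0.0045, 0.118, -0.0014, 0.3, 0.001, -0.0045, 0.118, -0.0014, 0.3]

```text
clock: 3.25
position: [0.5327, 0.1953, 0.0931]
ee_rot: [0.0, 0.997, -0.074, -0.001]
contact_force: [0.2, -0.0, -0.9]
width: 0.03
```

```bash
python3 go.py .533 .1942 .094 -8.6
```

```text
t 3.25 pos [0.5327 0.1953 0.0931] yaw -8.52 tilt [-1.5e-03 -5.0e-04 -1.0e+00] F [ 0.2 -0.  -0.9] M [-0.02 -0.03  0.05] w 0.03
shift [ 0.0009  0.002  -0.0019] twist 0.0004
```

Call:
step_arm:
  moves: [0, 0.002, 0, 0, 0.7, 0, 0.002, 0, 0, 1, 0, 0.002, 0, 0, 1, 0, 0.002, 0, 0, 1]
  force: 20

```text
clock: 3.65
position: [0.5338, 0.1965, 0.0944]
ee_rot: [-0.002, 0.997, -0.075, 0.001]
contact_force: [0.6, 5.4, -3.3]
width: 0.013
```

```bash
python3 go.py .533 .1942 .094 -8.6
```

```text
t 3.65 pos [0.5338 0.1965 0.0944] yaw -8.58 tilt [ 0.002   0.0039 -1.    ] F [ 0.6  5.4 -3.3] M [ 0.86 -0.06 -0.03] w 0.013
shift [-0.0009  0.0047  0.0008] twist 0.0001
```

Call:
step_arm:
  moves: [-0.015, -0.003, 0, 0, 1, -0.03, -0.003, 0, 0, 1, -0.045, -0.003, 0, 0, 1, -0.058, -0.003, 0, 0, 1, -0.058, -0.003, 0, 0, 1]

```text
clock: 4.15
position: [0.5041, 0.201, 0.0944]
ee_rot: [-0.001, 0.997, -0.074, 0.0]
contact_force: [-0.4, 4.0, 0.1]
width: 0.0129
```

```bash
python3 go.py .533 .1942 .094 -8.6
```

```text
t 4.15 pos [0.5041 0.201  0.0944] yaw -8.51 tilt [ 9.0e-04  1.3e-03 -1.0e+00] F [-0.4  4.   0.1] M [0.62 0.03 0.  ] w 0.0129
shift [0.0592 0.0049 0.0008] twist 0.0005
```

Call:
step_arm:
  moves: [-0.004, -0.002, 0, 0, 1, -0.008, -0.002, 0, 0, 1, -0.012, -0.002, 0, 0, 1]

```text
clock: 4.45
position: [0.5039, 0.2012, 0.0945]
ee_rot: [0.0, 0.997, -0.074, 0.005]
contact_force: [12.7, -2.9, -7.9]
width: 0.0129
```

```bash
python3 go.py .533 .1942 .094 -8.6
```

```text
t 4.45 pos [0.5039 0.2012 0.0945] yaw -8.43 tilt [ 0.0107 -0.0018 -0.9999] F [12.7 -2.9 -7.9] M [-0.53 -1.97 -0.01] w 0.0129
shift [0.0597 0.0053 0.0016] twist 0.0009
```

Call:
step_arm:
  moves: [0.012, 0, 0, 0, 1, 0.012, 0, 0, 0, 0.3, 0.012, 0, 0, 0, 0.3, 0.012, 0, 0, 0, 0.3]

```text
clock: 4.85
position: [0.5042, 0.201, 0.0935]
ee_rot: [0.0, 0.997, -0.074, -0.001]
contact_force: [0.1, -0.6, -0.5]
width: 0.0299
```

```bash
python3 go.py .504 .201 .25 -8.6
```

```text
t 4.85 pos [0.5042 0.201  0.0935] yaw -8.51 tilt [-1.1e-03 -7.0e-04 -1.0e+00] F [ 0.1 -0.6 -0.5] M [-0.    0.02  0.01] w 0.0299
shift [-7.00e-04  2.00e-04 -3.13e-01] twist 0.0005
```

Raise, then head to the spigot.

Call:
step_arm:
  moves: [0, 0, -0.1, 0, 0.3, 0, 0, -0.2, 0, 0.3, 0, 0, -0.3, 0, 0.3, 0, 0, -0.3, 0, 0.3]

```text
clock: 5.25
position: [0.5085, 0.2022, 0.2512]
ee_rot: [-0.002, 0.997, -0.074, 0.007]
contact_force: [0.3, -0.2, -0.4]
width: 0.0298
```

```bash
python3 go.py .5705 -.1515 .2 -27.3;  python3 - <<'E'
from h import *
d=grab("scene","s4.png",(270,110,390,210),6)
E
```

```text
t 5.25 pos [0.5085 0.2022 0.2512] yaw -8.5 tilt [ 0.0144  0.0034 -0.9999] F [ 0.3 -0.2 -0.4] M [0.02 0.01 0.03] w 0.0298
shift [0.2258 0.6819 0.1018] twist 0.1044
```

View pics/s4.png

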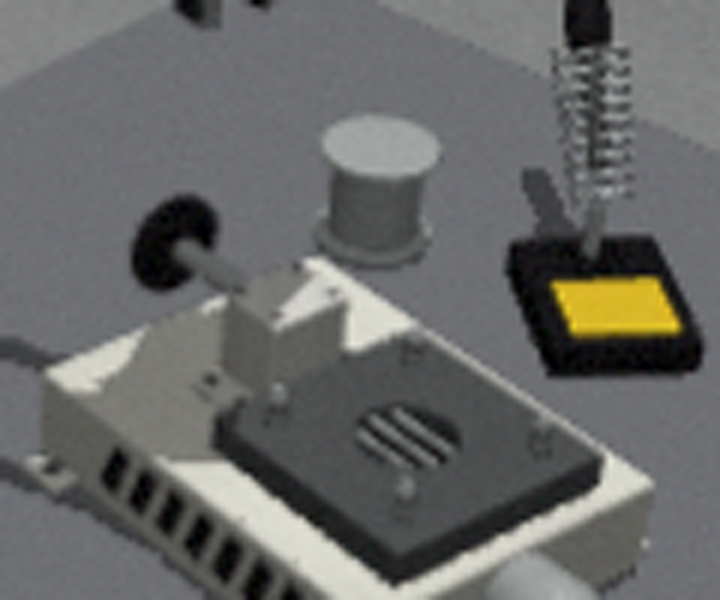

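The knob is out (head at (175,243), long stem) and the bolt is no longer visible over the seat. On to the spigot.

Call:
step_arm:
  moves: [0.226, 0.682, 0.1, 0.1044, -1, 0.226, 0.682, 0.1, 0.1044, -1, 0.226, 0.682, 0.1, 0.1044, -1, 0.226, 0.682, 0.1, 0.1044, -1, 0.226, 0.682, 0.1, 0.1044, -1]
  force: 50

```text
clock: 5.8
position: [0.5458, -0.0443, 0.2074]
ee_rot: [0.0, 0.972, -0.236, -0.002]
contact_force: [0.6, 0.8, 0.9]
width: 0.0855
```

```bash
python3 go.py .5705 -.1515 .2 -27.3
```

```text
t 5.8 pos [ 0.5458 -0.0443  0.2074] yaw -27.29 tilt [-3.1e-03  5.0e-04 -1.0e+00] F [0.6 0.8 0.9] M [ 0.03 -0.08  0.02] w 0.0855
shift [0.1423 0.1678 0.0145] twist 0.0001
```

Call:
step_arm:
  moves: [0.142, 0.168, 0.014, 0, -1, 0.142, 0.168, 0.014, 0, -1, 0.142, 0.168, 0.1, 0, -1, 0.142, 0.168, 0.17, 0, -1, 0.142, 0.168, 0.17, 0, -1]

```text
clock: 6.3
position: [0.5664, -0.1489, 0.1178]
ee_rot: [-0.001, 0.972, -0.237, -0.007]
contact_force: [0.2, -0.5, -0.1]
width: 0.0852
```

```bash
python3 go.py .5705 -.1515 .065 -27.3
python3 - <<'E'
from h import *
a=get_image("scene")["frame"][180:270,195:275]
b=get_image("top")["frame"][135:225,270:350]
cv2.imwrite("pics/c5.png",np.hstack([cv2.resize(i,None,fx=5,fy=5,interpolation=3) for i in(a,b)]))
E
```

```text
t 6.3 pos [ 0.5664 -0.1489  0.1178] yaw -27.39 tilt [-0.0138  0.0053 -0.9999] F [ 0.2 -0.5 -0.1] M [0.05 0.01 0.04] w 0.0852
shift [0.0112 0.0007 0.1054] twist -0.0005
```

View pics/c5.png

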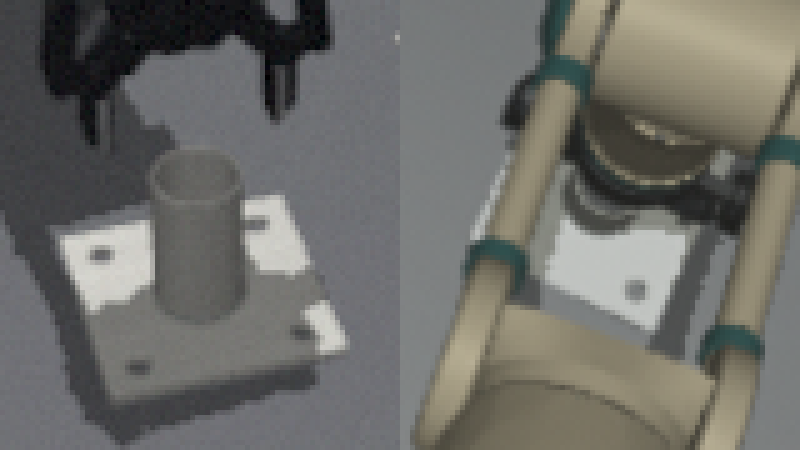

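Scene: fingers at (95,120) and (280,95) straddle the tube top centred at (197,178). Descending to grip.

Call:
step_arm:
  moves: [0.004, 0.001, 0.05, 0, -1, 0.004, 0.001, 0.105, 0, -1, 0.004, 0.001, 0.105, 0, -1, 0.004, 0.001, 0.105, 0, -1]

```text
clock: 6.8
position: [0.574, -0.1511, 0.0735]
ee_rot: [0.0, 0.972, -0.236, 0.001]
contact_force: [0.2, -0.8, 0.8]
width: 0.0853
```

```bash
python3 go.py .5705 -.1515 .067 -27.3
```

```text
t 6.8 pos [ 0.574  -0.1511  0.0735] yaw -27.25 tilt [ 1.9e-03 -9.0e-04 -1.0e+00] F [ 0.2 -0.8  0.8] M [0.02 0.   0.02] w 0.0853
shift [-0.0059  0.004   0.0129] twist 0.0003
```

Call:
step_arm:
  moves: [-0.006, 0.004, 0.013, 0, -1, -0.006, 0.004, 0.013, 0, -1, -0.006, 0.004, 0.013, 0, -0.2]

```text
clock: 7.1
position: [0.5698, -0.1518, 0.0662]
ee_rot: [0.0, 0.972, -0.236, 0.001]
contact_force: [-0.5, 0.0, 0.6]
width: 0.0733
```

Call:
step_arm:
  moves: [0, 0, 0, 0, 0.2, 0, 0, 0, 0, 0.4, 0, 0, 0, 0, 1, 0, 0, 0, 0, 1]

```text
clock: 7.5
position: [0.5703, -0.1514, 0.0664]
ee_rot: [-0.0, 0.972, -0.236, 0.001]
contact_force: [-0.8, 1.2, 4.4]
width: 0.0499
```

```bash
python3 go.py .5705 -.1515 .067 -27.3
```

```text
t 7.5 pos [ 0.5703 -0.1514  0.0664] yaw -27.34 tilt [ 1.9e-03  3.0e-04 -1.0e+00] F [-0.8  1.2  4.4] M [ 0.42  0.03 -0.03] w 0.0499
shift [ 0.0005 -0.0001 -0.0012] twist -0.0002
```

Call:
step_arm:
  moves: [0, 0, -0.06, 0, 1, 0, 0, -0.15, 0, 1, 0, 0, -0.25, 0, 1, 0, 0, -0.34, 0, 1, 0, 0, -0.34, 0, 1]

```text
clock: 8.0
position: [0.573, -0.1532, 0.2421]
ee_rot: [0.001, 0.972, -0.236, 0.007]
contact_force: [0.6, -1.0, -3.4]
width: 0.0493
```

```bash
python3 go.py .6585 .1765 .235 -8.6
```

```text
t 8.0 pos [ 0.573  -0.1532  0.2421] yaw -27.3 tilt [ 0.0127 -0.0055 -0.9999] F [ 0.6 -1.  -3.4] M [ 0.   -0.1  -0.03] w 0.0493
shift [-0.1507 -0.6644  0.0128] twist -0.1039
```

Call:
step_arm:
  moves: [-0.02, -0.08, 0.01, -0.02, 1, -0.035, -0.16, 0.01, -0.04, 1, -0.053, -0.24, 0.01, -0.06, 1, -0.07, -0.32, 0.01, -0.08, 1, -0.09, -0.4, 0.01, -0.104, 1]

```text
clock: 8.5
position: [0.6205, 0.048, 0.2278]
ee_rot: [0.0, 0.997, -0.074, -0.002]
contact_force: [1.7, -0.3, -3.3]
width: 0.0499
```

```bash
python3 go.py .6585 .1765 .235 -8.6
```

```text
t 8.5 pos [0.6205 0.048  0.2278] yaw -8.44 tilt [-4.e-03 -4.e-04 -1.e+00] F [ 1.7 -0.3 -3.3] M [ 0.01  0.   -0.02] w 0.0499
shift [ 0.0375 -0.2655 -0.0149] twist 0.0009
```

Call:
step_arm:
  moves: [0.01, -0.08, -0.01, 0.001, 1, 0.02, -0.16, -0.01, 0.001, 1, 0.03, -0.23, -0.01, 0.001, 1, 0.0375, -0.265, -0.01, 0.001, 1, 0.0375, -0.265, -0.01, 0.001, 1]

```text
clock: 9.0
position: [0.6594, 0.177, 0.2327]
ee_rot: [0.0, 0.997, -0.075, -0.002]
contact_force: [0.9, -0.0, -3.3]
width: 0.0493
```

Call:
step_arm:
  moves: [0, 0, 0.06, 0, 1, 0, 0, 0.08, 0, 1, 0, 0, 0.08, 0, 1]

```text
clock: 9.3
position: [0.6575, 0.1731, 0.1921]
ee_rot: [0.001, 0.997, -0.077, -0.004]
contact_force: [0.0, -0.3, -4.6]
width: 0.0497
```

```bash
python3 go.py .6585 .1765 .175 -8.6
python3 - <<'E'
from h import *
d=grab("scene","s6.png",(275,85,405,190),6)
E
```

```text
t 9.3 pos [0.6575 0.1731 0.1921] yaw -8.84 tilt [-0.0072 -0.002  -1.    ] F [ 0.  -0.3 -4.6] M [-0.03  0.04 -0.03] w 0.0497
shift [ 0.0012 -0.0072  0.0342] twist -0.0013
```

View pics/s6.png

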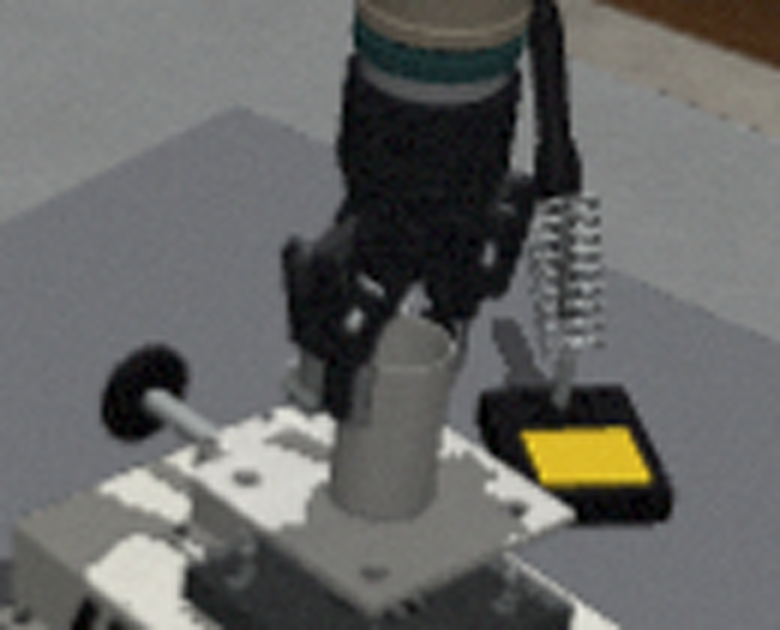

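```bash
python3 go.py .6585 .1765 .175 -8.6
python3 - <<'E'
from h import *
d=get_image("scene")
f=lambda o,u,v,z:at(d,o[0]+u/6-.4,o[1]+v/6-.4,z)[:2]
c,s=np.cos(np.radians(-8.6)),np.sin(np.radians(-8.6)); R=np.array([[c,-s],[s,c]])
def rep(P,L): # box-frame local offsets
    for p,l in zip(P,L): print((p-R@np.array(l)).round(4))
print("holes->centre")
rep([f((275,85),*p,.1317) for p in[(245,478),(375,573),(517,510)]],[(-.045,.045),(-.045,-.045),(.045,-.045)])
rep([f((275,85),*p,.1317) for p in[(245,478),(375,573),(517,510)]],[(-.045,-.045),(.045,-.045),(.045,.045)])
print("studs->centre")
rep([f((270,110),*p,.095) for p in[(278,386),(413,336),(541,424),(404,477)]],[(-.045,-.045),(-.045,.045),(.045,.045),(.045,-.045)])
print("mouth",f((270,110),408,436,.075))
E
```

```text
t 9.35 pos [0.6587 0.1734 0.1939] yaw -8.84 tilt [-0.0035 -0.0013 -1.    ] F [ 0.6 -0.5 -2.6] M [ 0.   -0.01 -0.07] w 0.0498
shift [-0.0012 -0.0061  0.0379] twist -0.0013
holes->centre
[0.6457 0.0825]
[0.7503 0.1558]
[0.6764 0.2567]
[0.6592 0.1715]
[0.6613 0.1693]
[0.6629 0.1678]
studs->centre
[0.6599 0.1771]
[0.6654 0.1691]
[0.665  0.1682]
[0.6591 0.1772]
mouth [0.66280343 0.17526611]
```

Call:
step_arm:
  moves: [0.0002, -0.0065, 0.038, -0.0013, 1, 0.0002, -0.0065, 0.038, -0.0013, 1, 0.0002, -0.0065, 0.038, -0.0013, 1, 0.0002, -0.0065, 0.038, -0.0013, 1]

```text
clock: 9.8
position: [0.6609, 0.1778, 0.1777]
ee_rot: [-0.0, 0.997, -0.075, 0.001]
contact_force: [-0.2, -0.5, -3.4]
width: 0.0494
```

```bash
python3 go.py .659 .1768 .155 -8.6
```

```text
t 9.8 pos [0.6609 0.1778 0.1777] yaw -8.55 tilt [ 2.2e-03  1.0e-04 -1.0e+00] F [-0.2 -0.5 -3.4] M [ 0.01 -0.02  0.01] w 0.0494
shift [-0.0035  0.0026  0.0454] twist 0.0003
```

Call:
step_arm:
  moves: [-0.003, 0.002, 0.012, 0, 1, -0.003, 0.002, 0.022, 0, 1, -0.003, 0.002, 0.03, 0, 1, -0.003, 0.002, 0.036, 0, 1, -0.003, 0.002, 0.042, 0, 1]

```text
clock: 10.3
position: [0.6585, 0.1773, 0.1548]
ee_rot: [0.0, 0.997, -0.074, -0.0]
contact_force: [0.3, -0.1, -4.2]
width: 0.0495
```

```bash
python3 go.py .659 .1768 .1414 -8.6
```

```text
t 10.3 pos [0.6585 0.1773 0.1548] yaw -8.53 tilt [-3.e-04 -2.e-04 -1.e+00] F [ 0.3 -0.1 -4.2] M [-0.05  0.02 -0.01] w 0.0495
shift [0.0012 0.0008 0.0268] twist 0.0004
```

Call:
step_arm:
  moves: [0, 0, 0.01, 0, 1, 0, 0, 0.018, 0, 1, 0, 0, 0.024, 0, 1, 0, 0, 0.028, 0, 1, 0, 0, 0.028, 0, 1]

```text
clock: 10.8
position: [0.6586, 0.1773, 0.1416]
ee_rot: [-0.0, 0.997, -0.074, 0.0]
contact_force: [0.4, -1.3, -2.6]
width: 0.0499
```

```bash
python3 go.py .659 .1768 .1414 -8.6
```

```text
t 10.8 pos [0.6586 0.1773 0.1416] yaw -8.53 tilt [ 3.e-04  0.e+00 -1.e+00] F [ 0.4 -1.3 -2.6] M [0.04 0.04 0.  ] w 0.0499
shift [0.001  0.0009 0.0004] twist 0.0004
```

Push lightly to feel the seat.

Call:
step_arm:
  moves: [0, 0, 0.002, 0, 1, 0, 0, 0.004, 0, 1, 0, 0, 0.004, 0, 1]

```text
clock: 11.1
position: [0.6586, 0.1772, 0.1414]
ee_rot: [-0.0, 0.997, -0.074, 0.001]
contact_force: [-3.1, -1.1, 5.8]
width: 0.0497
```

```bash
python3 go.py .659 .1768 .1414 -8.6
```

```text
t 11.1 pos [0.6586 0.1772 0.1414] yaw -8.53 tilt [ 1.6e-03  1.0e-04 -1.0e+00] F [-3.1 -1.1  5.8] M [0.02 0.49 0.13] w 0.0497
shift [ 0.0008  0.0007 -0.    ] twist 0.0004
```

Seated (contact at exactly the expected 0.1414). Release and raise.

Call:
step_arm:
  moves: [0, 0, 0, 0, 0.5, 0, 0, 0, 0, -0.5, 0, 0, 0, 0, -1, 0, 0, 0, 0, -1, 0, 0, 0, 0, -1]

```text
clock: 11.6
position: [0.6588, 0.1773, 0.1391]
ee_rot: [0.0, 0.997, -0.074, 0.0]
contact_force: [0.2, 0.6, -0.3]
width: 0.0857
```

Call:
step_arm:
  moves: [0, 0, -0.03, 0, -1, 0, 0, -0.1, 0, -1, 0, 0, -0.18, 0, -1, 0, 0, -0.22, 0, -1, 0, 0, -0.22, 0, -1]

```text
clock: 12.1
position: [0.6606, 0.1777, 0.2535]
ee_rot: [-0.001, 0.997, -0.074, 0.004]
contact_force: [0.6, 0.0, 0.5]
width: 0.0849
```

```bash
python3 go.py .43 .2115 .25 -8.6
python3 - <<'E'
from h import *
d=grab("scene","s7.png",(270,100,390,200),6)
E
```

```text
t 12.1 pos [0.6606 0.1777 0.2535] yaw -8.53 tilt [ 0.0081  0.0012 -1.    ] F [0.6 0.  0.5] M [ 0.04 -0.01  0.04] w 0.0849
shift [-0.4661  0.0015  0.0033] twist 0.0004
```

View pics/s7.png

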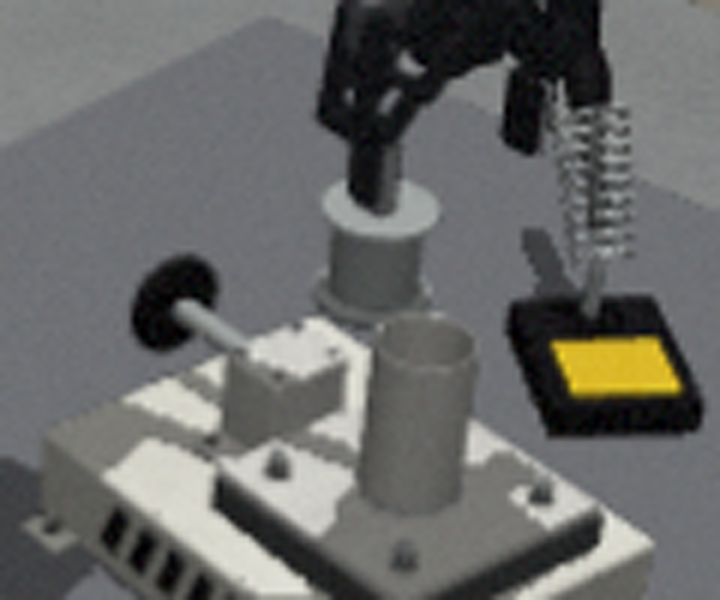

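Spigot flush, studs through (tips at (280,465), (403,555), (542,490)). Now go in front of the knob with the fingers shut.

Call:
step_arm:
  moves: [-0.09, 0, 0, 0, 1, -0.18, 0, 0, 0, 1, -0.27, 0, 0, 0, 1, -0.36, 0, 0, 0, 1, -0.454, 0.002, 0, 0, 1]

```text
clock: 12.65
position: [0.4312, 0.2098, 0.247]
ee_rot: [0.001, 0.997, -0.075, -0.002]
contact_force: [-0.4, 0.9, -0.0]
width: 0.0123
```

```bash
python3 go.py .4361 .2109 .092 -8.6
```

```text
t 12.65 pos [0.4312 0.2098 0.247 ] yaw -8.56 tilt [-0.0037 -0.001  -1.    ] F [-0.4  0.9 -0. ] M [-0.04 -0.03 -0.02] w 0.0123
shift [ 0.0104 -0.0042  0.31  ] twist 0.0002
```

Call:
step_arm:
  moves: [0, -0.004, 0.09, 0, 1, 0, -0.004, 0.18, 0, 1, 0, -0.004, 0.26, 0, 1, 0, -0.004, 0.31, 0, 1, 0, -0.004, 0.31, 0, 1]

```text
clock: 13.15
position: [0.4298, 0.2105, 0.0897]
ee_rot: [0.002, 0.997, -0.074, -0.005]
contact_force: [-1.2, -0.1, 1.0]
width: -0.0
```

```bash
python3 go.py .46 .2073 .092 -8.6
```

```text
t 13.15 pos [0.4298 0.2105 0.0897] yaw -8.53 tilt [-0.0111 -0.0037 -0.9999] F [-1.2 -0.1  1. ] M [-0.06 -0.   -0.03] w -0.0
shift [ 0.0607 -0.0026 -0.0053] twist 0.0004
```

Call:
step_arm:
  moves: [0.03, -0.002, -0.003, 0, 1, 0.06, -0.002, -0.003, 0, 1, 0.08, -0.002, -0.003, 0, 1, 0.095, -0.002, -0.003, 0, 1, 0.105, -0.002, -0.003, 0, 1]

```text
clock: 13.65
position: [0.4894, 0.2051, 0.097]
ee_rot: [-0.0, 0.997, -0.075, 0.002]
contact_force: [1.1, 0.0, -0.0]
width: -0.0002
```

```bash
python3 go.py .49 .2033 .092 -8.6
```

```text
t 13.65 pos [0.4894 0.2051 0.097 ] yaw -8.56 tilt [ 4.7e-03  6.0e-04 -1.0e+00] F [ 1.1  0.  -0. ] M [0.04 0.05 0.  ] w -0.0002
shift [0.0017 0.0034 0.0101] twist 0.0002
```

Call:
step_arm:
  moves: [0.004, 0, 0.004, 0, 1, 0.008, 0.001, 0.004, 0, 1, 0.012, 0.001, 0.004, 0, 1, 0.012, 0.001, 0.004, 0, 1]

```text
clock: 14.05
position: [0.4909, 0.2037, 0.0937]
ee_rot: [0.0, 0.997, -0.074, -0.001]
contact_force: [-3.2, 1.2, 2.6]
width: -0.0002
```

```bash
python3 go.py .49 .2033 .092 -8.6
```

```text
t 14.05 pos [0.4909 0.2037 0.0937] yaw -8.54 tilt [-2.6e-03 -2.0e-04 -1.0e+00] F [-3.2  1.2  2.6] M [ 0.13  0.53 -0.04] w -0.0002
shift [-0.0016  0.0011  0.0034] twist 0.0003
```

Contact near the expected end; press a little more.

Call:
step_arm:
  moves: [0.004, 0, 0, 0, 1, 0.008, 0, 0, 0, 1, 0.008, 0, 0, 0, 1]

```text
clock: 14.35
position: [0.491, 0.2037, 0.0936]
ee_rot: [0.0, 0.997, -0.075, -0.005]
contact_force: [-11.1, 2.8, 9.1]
width: 0.0001
```

```bash
python3 go.py .49 .2033 .092 -8.6
```

```text
t 14.35 pos [0.491  0.2037 0.0936] yaw -8.57 tilt [-1.010e-02  4.000e-04 -9.999e-01] F [-11.1   2.8   9.1] M [ 0.38  1.68 -0.  ] w 0.0001
shift [-0.0018  0.001   0.0032] twist 0.0002
```

Hard stop. Back off, rise clear, and check.

Call:
step_arm:
  moves: [-0.03, 0, 0, 0, 1, -0.08, 0, 0, 0, 1, -0.14, 0, 0, 0, 1, -0.16, 0, -0.06, 0, 1, -0.16, 0, -0.15, 0, 1]

```text
clock: 14.85
position: [0.413, 0.2143, 0.1672]
ee_rot: [0.002, 0.997, -0.074, -0.003]
contact_force: [1.5, -0.1, 1.0]
width: 0.0001
```

Call:
step_arm:
  moves: [0, 0, -0.1, 0, 1, 0, 0, -0.2, 0, 1, -0.05, 0, -0.25, 0, 1, -0.05, 0, -0.25, 0, 1]

```text
clock: 15.25
position: [0.3924, 0.2197, 0.2982]
ee_rot: [-0.002, 0.997, -0.074, 0.004]
contact_force: [0.8, 0.3, 0.7]
width: -0.0003
```

```bash
python3 go.py
python3 - <<'E'
from h import *
a=get_image("scene")["frame"][110:210,265:390]; b=get_image("top")["frame"][90:240,60:460]
a=cv2.resize(a,(500,400),interpolation=3); b=cv2.resize(b,(800,300))[:, :]
c=np.zeros((600,800,3),np.uint8); c[:400,:500]=a; c[400:,:533]=cv2.resize(b,(533,200)); cv2.imwrite("pics/f8.png",c)
E
```

```text
t 15.25 pos [0.3924 0.2197 0.2982] yaw -8.46 tilt [ 0.0089  0.0033 -1.    ] F [0.8 0.3 0.7] M [-0.03 -0.    0.03] w -0.0003
```

View pics/f8.png

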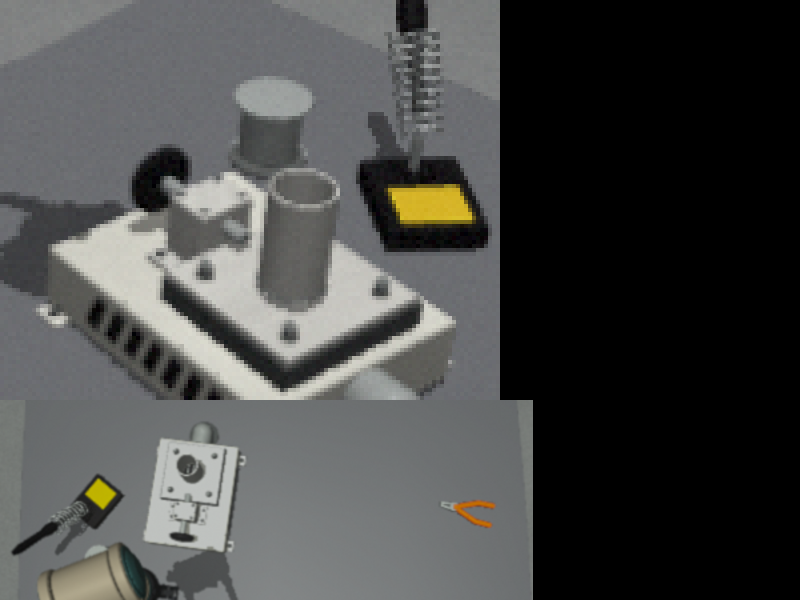

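The knob is in (head at (160,180), short stem), the bolt shows over the flange at (237,230), the flange is flush and the bystanders have not moved.

```bash
python3 -c "
from rig import job
print(job.sign_off())"
```

```text
the job is handed in; nothing more can be done
None
```

The spigot is on the seat with the bolt over its flange, and I handed the job in at about 15 s of the 58 s allowed.

- **Knob out:** I gripped the stem behind the head and pulled the knob 30 mm. It then held a hard stop at about 13 N, and the picture showed the bolt off the seat.
- **Spigot fitted:** I gripped the tube, turned it 18.7° to match the studs and lowered it, still held. Contact came at 0.1414 m TCP height, exactly the height expected for a seated flange.
- **Knob home:** After letting go and rising clear, I pushed the knob in with shut fingers to a hard stop at about 11 N.

**Last checks:** the final picture shows the flange flush with the studs through it, the bolt over the flange, and the iron stand and cutters where they were. The solder reel looks unmoved in the scene view; the arm partly hid it in the last top view. The robot was clear, with no contact force beyond noise.

**One disagreement:** the two cameras differed by about 5 mm on the seat centre. I settled it by comparing the flange holes and the studs in the same view before lowering, and the fit went on without side force.

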